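Seat a copper electrode under the hold-down arm of an inspection fixture

ROBOT

A 6-joint arm with a two-finger parallel gripper is mounted at the origin on the work surface. World frame = base frame: x ahead of the robot, y to its left, z up, the work surface at z = 0. Lengths are in m, angles in rad, forces in N, time in s.
With the tool pointing down it reaches from about 0.425 to 0.95 m from the base axis. Payload 3.5 kg.
Tool frame: the origin (TCP) lies at the very end of the fingers, on their centre line; the grasp point (between the pads) lies 19 mm behind it; z points along the fingers, y is the line along which they close (so a half turn about z gives the same grasp; the last joint's range is limited). The gripper opens to 85 mm and grips with 20 to 120 N. Pads are 22 mm wide; open, the fingers measure 114 mm over their backs; the gripper's body (76 mm by 85 mm) begins 54 mm behind the grasp point. The pads swing forward as they close: fully open they stand 13 mm farther back than shut.
Start: joints at [1.03, 0.286, 1.577, -0, 1.279, -0.15], TCP at [0.257, 0.624, 0.231] pointing down, gripper open.
Joint ranges: [-2.77, 2.77], [-0.9, 2.22], [0.21, 2.48], [-1.53, 4.67], [0.24, 2.81], [-2.84, 2.84]. Speed limits (rad/s): [2.79, 2.79, 3.14, 3.14, 3.14, 3.14].

INTERFACE

Orientations are given as a unit quaternion [x, y, z, w].
In Python, from plant import ctrl, optics, sign_off gives the robot as it stands.
- The arm moves only by the shell command python3 -m creep 'ROWS' [FORCE]. ROWS is JSON, a list of rows, each an object of numbers: "x", "y", "z": the shift along the tool's x, y, z in mm; "rx", "ry", "rz": the turn, a rotation vector about the tool's x, y, z in degrees; "grip": the opening, from 0 (shut) to 1 (fully open). In form: [{"x": .., "y": .., "z": .., "rx": .., "ry": .., "rz": .., "grip": ..}, ...]. A call has exactly 10 rows; each row shifts and turns the commanded pose from where the row before left it, along the tool's axes as they then stand; what a row does not reach is not made up. A row lasts 1/12 s, in which the tool goes at most 41.7 mm and 7.16 degrees, less where a joint would pass 70% of its speed; a pose out of reach is approached as far as the arm can. A call with a gripper value outside its range is refused whole. The fingers move at their own pace and stop on an object; FORCE is the grip in N (left out, the last holds). Time passes only in rows, so rows that do not move let the fingers close, or fill a call up. It gives the time, the measured TCP pose, the force, the opening and the grip force at its end, in the units of the state.
- ctrl.get_state(): the state, without advancing time (a new reading comes with each control period).
- optics.read_camera(name): name is "scene" or "side" or "wrist"; returns a dict with "color" (384x512x3 uint8, blue, green, red), "K" (3x3 intrinsics, pixels), "D" ([k1, k2, p1, p2, k3] as OpenCV has them; the pictures are not rectified), "R" (3x3) and "t" (3): a world point X has camera coordinates R X + t. Camera axes: x right, y down, z forward; pixel columns grow to the right and rows downward; lengths in m; the calibration is good to about 2 mm. A picture is of the moment at which its call begins. There is no depth.
- sign_off(): hands the job in; it is judged then, once.
The state is a dict: "time": time; "qpos": joint angles; "dq": joint speeds; "joint_efforts": joint torques, N m; "eef_pos": TCP position; "tcp_rot": TCP orientation; "contact_force": force on the tool from outside, world axes, zero at the start; "wrist_torque": the same for the moment, N m; "opening": opening from 0.0 (shut) to 1.0 (fully open); "finger_force": force on a finger pad.
Only numpy, scipy, OpenCV 4.12 (cv2) and the standard library are available. Lean on these libraries where they do the work, as an engineer would, in place of code of your own. Each camera call takes 0.05 s, during which the arm holds its last target. There are 200 camera calls.

TASK

Take the copper electrode with the single thin blade on top (on the pale aluminium holder) from the black pallet and load it in the inspection fixture: with the holder lying on the bed, push its nose under the red sprung hold-down arm so that the arm is pushed back and up, and slide it fully home, its nose flat against the blue end stop with the stop's little yellow pin pushed in, and its left side flush along the blue side fence. Do it gently, never shoving hard at the stop, the fence or the arm, and let go so that the arm bears down on the holder; leave the other two electrodes where they are.

Things in the scene. Friction and masses are not known exactly. Their poses are not given: they have to be found in the camera images.
- electrode: Part to load, 0.3 to 0.55 kg: pale aluminium holder plate 120 (x) x 36 (y) x 14 (z) mm, upper front edge rounded at its nose (+x end), with a copper block near the rear (see point block). Origin: centre of the plate's underside; x to the nose, y to its left, z up. The plate is bare from x = -20 to 60 mm: this end goes under the hold-down arm.
- block (a point): Grasp place: middle of the copper block, at (-36, 0, 42) mm in the electrode's frame, same axes. The block is 32 (x) x 28 (y) x 46 (z) mm, from z = 14 to 60 mm above the plate's underside; grasp it across its 28 mm width (y). A copper blade 30 x 5 x 8 mm, running along x, stands on top (top at z = 68 mm).
- nose_corner (a point): Lower front left corner of the holder plate, at (60, 18, 0) mm in the electrode's frame (axes as the electrode's).
- heel_corner (a point): Lower rear left corner of the holder plate, at (-60, 18, 0) mm in the electrode's frame.
- electrode_pins: Bystander electrode of the same size on a dark steel holder, with four small pins on its copper block. Origin under the plate's centre. Not to be moved.
- electrode_boss: Bystander electrode of the same size on a dark steel holder, with a round boss on its copper block. Origin under the plate's centre. Not to be moved.
- pallet: Fixed black pallet slab 180 (x) x 290 (y) x 20 (z) mm on which the three electrodes lie side by side about 85 mm apart in y, in any order, noses towards about +x. Origin: centre of the underside; top at z = 20 mm.
- fixture: Fixed dark steel fixture. Origin on the bench under the bed; x is the loading direction (towards the stop), y to the left, z up. Bed plate 240 x 130 x 12 mm, spanning x from -130 to 110 and y from -65 to 65 mm, ground smooth and slippery, top at z = 12 mm. The bed is open on its -y side and at its -x end.
- holddown_angle (a joint): Angle of the red sprung hold-down arm: 0 at rest (nose 3 mm above the bed), growing as the nose is pushed up; about 0.2 rad when it rides on the 14 mm plate; limit 0.9. The spring presses about 5 N on the plate. Wedging it up takes roughly 5 to 12 N along x, sliding on 2 to 5 N; pressing down on the bed adds to both.
- holddown: The red hold-down arm with its steel nose. Origin at its pivot, at (85, 0, 36) mm in the fixture's frame, between two grey cheeks whose tops are at z = 46 mm; it reaches from there back along -x over the stop. It turns about its y axis. To load, bring the holder in along +x, lying on the bed, from where its nose is near fixture x = -15 mm, so that it wedges the arm up.
- holddown_nose (a point): Axis of the arm's nose: polished, slippery steel cross bar 10 mm in diameter, 16 mm wide, at fixture (30, 0, 20) mm at rest. From it a red toe plate 38 mm long slopes up at about 28 degrees towards the loading side (-x): the toe tip is near fixture x = -5 mm, z = 35 mm at rest.
- fence: Blue side fence on the bed. Origin at the foot of the middle of its face, at fixture (-17.5, 18, 12) mm, same axes as the fixture. It runs along x from -70 to 35 mm (fixture frame), its face looks to -y; 12 mm thick, 10 mm tall. Its rail carries the end stop. Home, the holder's left side lies along this face, its axes as the fixture's.
- pin_travel (a joint): Small yellow sprung pin (7 mm diameter, about 1 N) in the face of the blue end stop: 0 when out (3.5 mm proud of the face), 0.0035 m when the holder's nose is flat on the stop. The stop (38 mm wide, 12 thick, 10 tall, on the bed) is clamped wherever it was last set: face between fixture x = 41 and 59 mm, looking to -x; not measured. It does not move under a gentle push.

How it is judged:
By the outcome, as a careful person would: the job done as asked, in the order asked, and still so for the second after the job is handed in, with the robot touching nothing.
It also fails if it takes over 69 s, if anything falls off the work surface, if the arm or the gripper's body presses on something with over 40 N, if the wrist force passes 120 N, or if a joint passes its speed limit or range.

## Working session

There is one attempt and no reset: what is moved stays moved. The work goes in short steps, Python scripts to look and compute and a shell command to move; the robot and the scene stay as the last step left them, time stands still between calls to the robot, and variables do not carry over. Pictures are saved under pics/ and viewed, at most 14 in all, crops included, and the job is handed in when it is done.

```bash
ls; mkdir -p pics; python3 - <<'E'
from plant import ctrl, optics
import cv2,numpy as np
s=ctrl.get_state(); print(s)
a=optics.read_camera("scene");b=optics.read_camera("side")
for n,c in(("scene",a),("side",b)):
    cv2.imwrite(f"pics/{n}0.png",c["color"]); print(n,c["K"],c["D"],c["R"],c["t"],-np.array(c["R"]).T@c["t"])
E
```

```text
pics
{'time': 0.0, 'qpos': array([ 1.03001529e+00,  2.87202965e-01,  1.57819615e+00, -1.55498775e-05,
        1.27857875e+00, -1.50012266e-01]), 'dq': array([-0.00046975, -0.00047174,  0.00044747, -0.00034558, -0.00135745,
        0.00198061]), 'joint_efforts': array([ 4.85551482e-04, -4.05963993e+01, -2.92636675e+01, -2.47390682e-05,
        5.70543401e-03, -5.56967763e-06]), 'eef_pos': array([0.25674674, 0.62354984, 0.22991193]), 'tcp_rot': array([ 1.94141276e-01,  9.80972855e-01, -1.12468961e-03, -3.96776552e-04]), 'contact_force': array([ 0.17666539,  0.3386933 , -0.58174594]), 'wrist_torque': array([-0.06530477,  0.0305613 ,  0.00474269]), 'finger_force': 0.0, 'opening': 0.9991610736993783}
scene [[350.06809993   0.         246.13790111]
 [  0.         350.06809993 190.62468846]
 [  0.           0.           1.        ]] [-0.03755696  0.          0.          0.          0.        ] [[ 0.56278216  0.82659533 -0.00404985]
 [ 0.66772957 -0.45749649 -0.58722584]
 [-0.48725093  0.32777602 -0.809413  ]] [-0.32213348 -0.34664908  1.24370003] [ 1.01875282 -0.29997176  0.80180109]
side [[416.69664349   0.         253.69496821]
 [  0.         416.69664349 194.97069146]
 [  0.           0.           1.        ]] [0.02688497 0.         0.         0.         0.        ] [[ 0.95578417 -0.29355526 -0.01737604]
 [-0.23421693 -0.72419301 -0.64860382]
 [ 0.17781746  0.62399503 -0.76092783]] [-0.53756572  0.1595693   0.83402344] [ 0.40286671 -0.56267275  0.72878814]
```

View pics/scene0.png

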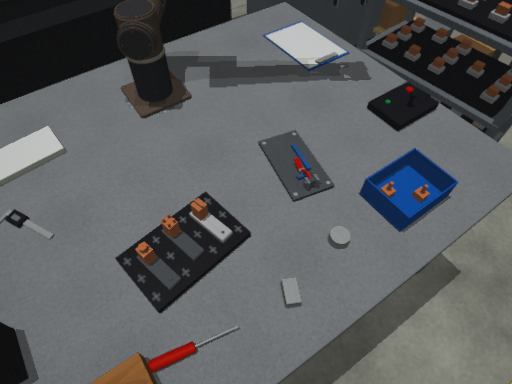

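View pics/side0.png

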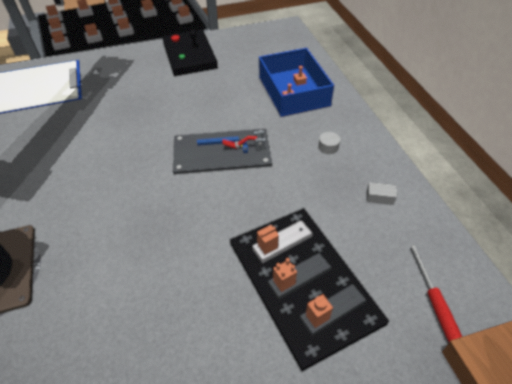

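The scene view shows the pale holder with its bladed block at about (200,208) and plate to (232,238), and the fixture bed with corners near (259,142), (295,131), (332,185), (298,198). In the side view the block is at (267,238) and the bed spans (174,135)–(271,167).

```bash
cat > h.py <<'E'
import numpy as np,cv2
from plant import ctrl,optics
def ray(c,uv):
    p=cv2.undistortPoints(np.array([[uv]],float),np.array(c["K"]),np.array(c["D"]))[0,0]
    R=np.array(c["R"]);o=-R.T@np.array(c["t"]);d=R.T@np.array([p[0],p[1],1]);return o,d/np.linalg.norm(d)
def onz(c,uv,z):
    o,d=ray(c,uv);return o+d*(z-o[2])/d[2]
def tri(c1,u1,c2,u2):
    o1,d1=ray(c1,u1);o2,d2=ray(c2,u2)
    A=np.stack([d1,-d2],1);s=np.linalg.lstsq(A,o2-o1,rcond=None)[0]
    p,q=o1+s[0]*d1,o2+s[1]*d2;return (p+q)/2,np.linalg.norm(p-q)
def big(m,box=None,n=1):
    if box: k=np.zeros_like(m);x0,y0,x1,y1=box;k[y0:y1,x0:x1]=255;m=m&k
    cs=cv2.findContours(m,cv2.RETR_EXTERNAL,cv2.CHAIN_APPROX_NONE)[0]
    return sorted(cs,key=cv2.contourArea)[::-1][:n]
def cen(c):
    m=cv2.moments(c);return m["m10"]/m["m00"],m["m01"]/m["m00"]
E
python3 - <<'E'
from h import *
np.set_printoptions(precision=4,suppress=True)
a=optics.read_camera("scene");b=optics.read_camera("side")
def hsv(c):return cv2.cvtColor(c["color"],cv2.COLOR_BGR2HSV)
def get(c,boxp,boxf):
    h=hsv(c);g=c["color"].max(2)
    pal=big(cv2.inRange(h,(0,0,150),(180,60,255)),boxp)[0]
    cop=big(cv2.inRange(h,(3,90,60),(20,255,255)),boxp)[0]
    blue=big(cv2.inRange(h,(100,150,50),(130,255,255)),boxf,2)
    bed=big(cv2.inRange(h,(0,0,30),(180,90,88)),boxf)[0]
    return pal,cop,blue,bed
A=get(a,(180,180,255,255),(250,120,340,205));B=get(b,(245,215,318,262),(165,120,280,180))
print("copper",cen(A[1]),cen(B[1]),tri(a,cen(A[1]),b,cen(B[1])))
print("pale",cv2.contourArea(A[0]),cv2.contourArea(B[0]))
for c,m in((a,A),(b,B)):
    r=cv2.minAreaRect(m[0]);print("pale box",[onz(c,p,.034) for p in cv2.boxPoints(r)])
    w=np.array([onz(c,p,.012)[:2] for p in m[3][:,0]],np.float32)*1000
    r=cv2.minAreaRect(w);print("bed",r)
    for q in m[2]:
        if cv2.contourArea(q)>5:
            w=np.array([onz(c,p,.022)[:2] for p in q[:,0]],np.float32)*1000;print("blue",cv2.minAreaRect(w))
E
python3 - <<'E'
import cv2,numpy as np
a=cv2.imread('pics/scene0.png');b=cv2.imread('pics/side0.png')
f=lambda i,x,y:cv2.resize(i[y:y+75,x:x+100],None,fx=4,fy=4,interpolation=cv2.INTER_CUBIC)
cv2.imwrite('pics/crops.png',np.vstack([np.hstack([f(a,170,185),f(a,250,125)]),np.hstack([f(b,230,205),f(b,172,115)])]))
E
```

```text
copper (199.05521472392638, 208.26039536468983) (267.25726802070886, 237.81720430107526) (array([ 0.5517, -0.1289,  0.0626]), np.float64(0.0011305134804736447))
pale 297.5 553.0
pale box [array([ 0.5698, -0.1415,  0.034 ]), array([ 0.556 , -0.1101,  0.034 ]), array([ 0.6363, -0.091 ,  0.034 ]), array([ 0.6481, -0.1217,  0.034 ])]
bed ((539.7183837890625, 193.6075897216797), (134.4579620361328, 245.73060607910156), 78.47435760498047)
blue ((535.2537231445312, 220.2597198486328), (14.219559669494629, 105.91215515136719), 78.71912384033203)
blue ((596.5220336914062, 172.3289794921875), (23.737836837768555, 18.04631996154785), 55.60723876953125)
pale box [array([ 0.5254, -0.1185,  0.034 ]), array([ 0.6437, -0.0862,  0.034 ]), array([ 0.6453, -0.1253,  0.034 ]), array([ 0.5301, -0.1549,  0.034 ])]
bed ((525.0850219726562, 130.49880981445312), (14.670734405517578, 232.75332641601562), 78.43123626708984)
blue ((513.6668090820312, 221.65110778808594), (13.012331008911133, 55.406890869140625), 78.93323516845703)
blue ((572.0918579101562, 212.26666259765625), (3.7422776222229004, 17.872835159301758), 71.84654998779297)
```

View pics/crops.png

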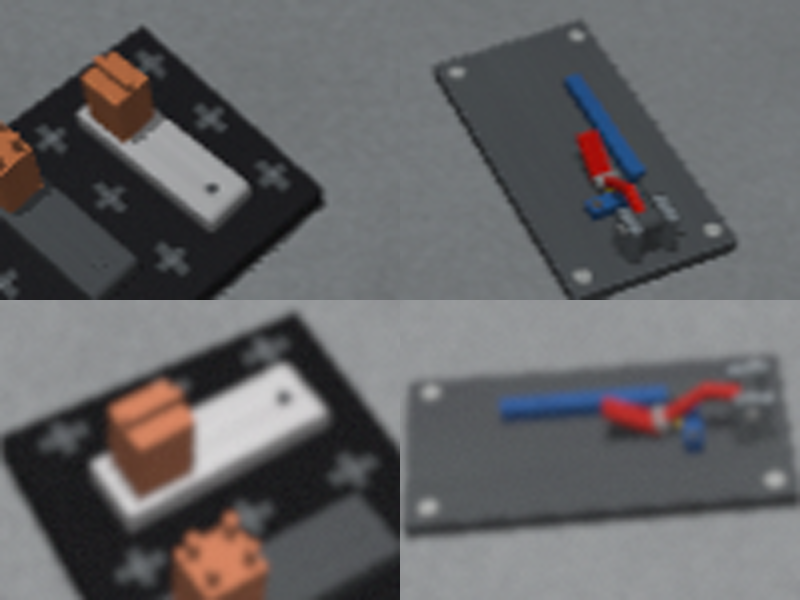

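The crops confirm the blade electrode at the right-hand end of the pallet, yawed about +15°. The fixture is yawed about −11.4°, with its arm at the far +x end. Next I move above the block.

```bash
cat >> h.py <<'E'
from scipy.spatial.transform import Rotation as Ro
def togo(p,yaw):
    "mm shift in tool axes to TCP p (m), and rz (deg) so that tool y points along world yaw+90, plus tilt"
    s=ctrl.get_state();R=Ro.from_quat(s["tcp_rot"]);d=R.inv().apply((np.array(p)-s["eef_pos"])*1000)
    y=np.radians(yaw);T=Ro.from_matrix(np.array([[-np.cos(y),np.sin(-y)*-1,0],[-np.sin(y),-np.cos(y)*-1,0],[0,0,-1]]) @ np.eye(3))
    T=Ro.from_matrix(np.column_stack([[-np.cos(y),-np.sin(y),0],[-np.sin(y),np.cos(y),0],[0,0,-1]]))
    print("shift",d.round(1),"rot",np.degrees((R.inv()*T).as_rotvec()).round(2),"F",s["contact_force"].round(1),"t",s["time"],"q6",s["qpos"][5].round(2),"open",round(s["opening"],3))
E
for i in 1 2; do :; done
python3 -m creep '[{"x":-28,"y":-29},{"x":-28,"y":-29},{"x":-28,"y":-29},{"x":-28,"y":-29},{"x":-28,"y":-29},{"x":-28,"y":-29},{"x":-28,"y":-29},{"x":-28,"y":-29},{"x":-28,"y":-29},{"x":-28,"y":-29}]'
python3 -m creep '[{"x":-28,"y":-29},{"x":-28,"y":-29},{"x":-28,"y":-29},{"x":-28,"y":-29},{"x":-28,"y":-29},{"x":-28,"y":-29},{"x":-28,"y":-29},{"x":-28,"y":-29},{"x":-28,"y":-29},{"x":-28,"y":-29}]'
python3 -m creep '[{"rz":-6.2},{"rz":-6.2},{"rz":-6.2},{"rz":-6.2},{"rz":-6.2},{"rz":-6.2},{},{},{},{}]'
python3 - <<'E'
from h import *
togo((.5517,-.1295,.23),15)
w=optics.read_camera("wrist");cv2.imwrite("pics/w1.png",w["color"])
E
```

```text
shift [-559.5 -584.2    1.2] rot [ -0.08  -0.04 -37.39] F [-0.7 -0.6 -0.4] t 0.2 q6 -0.15 open 0.999$[0]: bad value
$[0]: bad value
$[0]: bad value
```

View pics/w1.png

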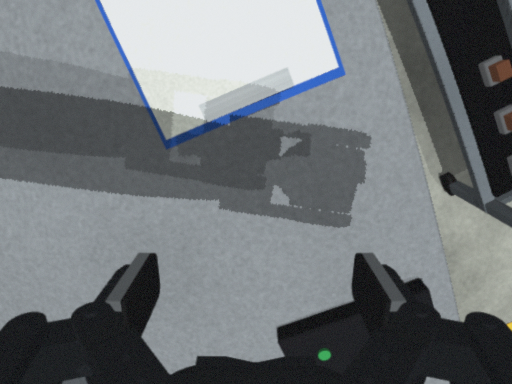

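The wrist picture shows only the clipboard, because the calls were refused and the arm hasn't moved. Every row seems to need all its keys, so I try one full row set.

```bash

python3 -m creep '[{"x":-28,"y":-29,"z":0,"rx":0,"ry":0,"rz":0,"grip":1},{"x":-28,"y":-29,"z":0,"rx":0,"ry":0,"rz":0,"grip":1},{"x":-28,"y":-29,"z":0,"rx":0,"ry":0,"rz":0,"grip":1},{"x":-28,"y":-29,"z":0,"rx":0,"ry":0,"rz":0,"grip":1},{"x":-28,"y":-29,"z":0,"rx":0,"ry":0,"rz":0,"grip":1},{"x":-28,"y":-29,"z":0,"rx":0,"ry":0,"rz":0,"grip":1},{"x":-28,"y":-29,"z":0,"rx":0,"ry":0,"rz":0,"grip":1},{"x":-28,"y":-29,"z":0,"rx":0,"ry":0,"rz":0,"grip":1},{"x":-28,"y":-29,"z":0,"rx":0,"ry":0,"rz":0,"grip":1},{"x":-28,"y":-29,"z":0,"rx":0,"ry":0,"rz":0,"grip":1}]'
```

```text
time: 1.08
eef_pos: [0.4057, 0.2475, 0.2315]
tcp_rot: [0.194, 0.981, 0.0, 0.0]
contact_force: [-0.2, 0.7, 0.9]
opening: 0.999
finger_force: 0.0
```

```bash

python3 -m creep '[{"x":-28,"y":-29,"grip":1},{"x":-28,"y":-29,"grip":1},{"x":-28,"y":-29,"grip":1},{"x":-28,"y":-29,"grip":1},{"x":-28,"y":-29,"grip":1},{"x":-28,"y":-29,"grip":1},{"x":-28,"y":-29,"grip":1},{"x":-28,"y":-29,"grip":1},{"x":-28,"y":-29,"grip":1},{"x":-28,"y":-29,"grip":1}]' ||
python3 -m creep '[{"x":-28,"y":-29,"z":0,"rx":0,"ry":0,"rz":0,"grip":1},{"x":-28,"y":-29,"z":0,"rx":0,"ry":0,"rz":0,"grip":1},{"x":-28,"y":-29,"z":0,"rx":0,"ry":0,"rz":0,"grip":1},{"x":-28,"y":-29,"z":0,"rx":0,"ry":0,"rz":0,"grip":1},{"x":-28,"y":-29,"z":0,"rx":0,"ry":0,"rz":0,"grip":1},{"x":-28,"y":-29,"z":0,"rx":0,"ry":0,"rz":0,"grip":1},{"x":-28,"y":-29,"z":0,"rx":0,"ry":0,"rz":0,"grip":1},{"x":-28,"y":-29,"z":0,"rx":0,"ry":0,"rz":0,"grip":1},{"x":-28,"y":-29,"z":0,"rx":0,"ry":0,"rz":0,"grip":1},{"x":-28,"y":-29,"z":0,"rx":0,"ry":0,"rz":0,"grip":1}]'
python3 -c "
from h import *
togo((.5517,-.1295,.23),15)"
```

```text
time: 1.92
eef_pos: [0.5542, -0.1275, 0.2314]
tcp_rot: [0.194, 0.981, 0.0, 0.0]
contact_force: [0.2, 0.9, 0.9]
opening: 1.001
finger_force: 0.0
shift [ 1.6 -2.8  1.4] rot [ 0.000e+00  1.000e-02 -3.742e+01] F [0.2 0.9 0.9] t 1.9167 q6 -1.58 open 1.001$[0]: bad value
```

```bash

python3 -m creep '[{"x":0,"y":0,"z":0,"rx":0,"ry":0,"rz":-6.2,"grip":0.7},{"x":0,"y":0,"z":0,"rx":0,"ry":0,"rz":-6.2,"grip":0.7},{"x":0,"y":0,"z":0,"rx":0,"ry":0,"rz":-6.2,"grip":0.7},{"x":0,"y":0,"z":0,"rx":0,"ry":0,"rz":-6.2,"grip":0.7},{"x":0,"y":0,"z":0,"rx":0,"ry":0,"rz":-6.2,"grip":0.7},{"x":0,"y":0,"z":0,"rx":0,"ry":0,"rz":-6.4,"grip":0.7},{"x":0,"y":0,"z":0,"rx":0,"ry":0,"rz":0,"grip":0.7},{"x":0,"y":0,"z":0,"rx":0,"ry":0,"rz":0,"grip":0.7},{"x":0,"y":0,"z":0,"rx":0,"ry":0,"rz":0,"grip":0.7},{"x":0,"y":0,"z":0,"rx":0,"ry":0,"rz":0,"grip":0.7}]'
python3 - <<'E'
from h import *
togo((.5517,-.1295,.23),15)
w=optics.read_camera("wrist");cv2.imwrite("pics/w2.png",w["color"]);np.set_printoptions(precision=4,suppress=True)
print(-np.array(w["R"]).T@w["t"],np.array(w["R"]))
E
```

```text
time: 2.75
eef_pos: [0.5539, -0.1254, 0.2313]
tcp_rot: [-0.13, 0.992, 0.0, -0.0]
contact_force: [-0.4, 0.5, -0.1]
opening: 0.698
finger_force: 0.0
shift [ 3.2 -3.4  1.3] rot [ 0.   -0.   -0.08] F [-0.4  0.5 -0.1] t 2.75 q6 -2.23 open 0.698
[ 0.478  -0.1452  0.3735] [[-0.2576  0.9662  0.0002]
 [ 0.921   0.2455  0.3024]
 [ 0.2922  0.0781 -0.9532]]
```

View pics/w2.png

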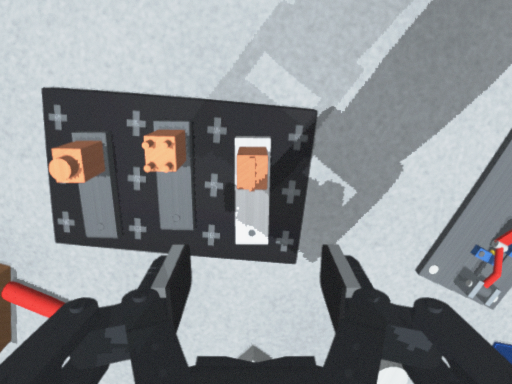

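The wrist view shows the target's block at (252,168) and its pale plate spanning (235–271, 137–245). The bladed electrode is unmistakable, and the plate axis lies nearly along the image's vertical.

```bash
python3 - <<'E'
from h import *
w=optics.read_camera("wrist");a=optics.read_camera("side")
h=cv2.cvtColor(w["color"],cv2.COLOR_BGR2HSV)
m=cv2.inRange(h,(0,0,110),(180,255,255))
q=big(m,(222,125,283,255))[0]; print(cv2.boundingRect(q))
P=np.array([onz(w,p,.034)[:2] for p in q[:,0]],np.float32)*1000
hull=cv2.convexHull(P);r=cv2.minAreaRect(hull);print(r,cv2.boxPoints(r))
for z in (.030,.034,.038):
    r=cv2.minAreaRect(cv2.convexHull(np.array([onz(w,p,z)[:2] for p in q[:,0]],np.float32)*1000)); print(z,r[1])
cop=big(cv2.inRange(h,(3,90,60),(20,255,255)),(225,125,283,255))[0];print(cv2.boundingRect(cop),cv2.boxPoints(cv2.minAreaRect(cop)))
ha=cv2.cvtColor(a["color"],cv2.COLOR_BGR2HSV)
ca=big(cv2.inRange(ha,(3,90,60),(20,255,255)),(245,215,318,262))
if ca: print("copper tri",tri(w,cen(cop),a,cen(ca[0])))
E
```

```text
(234, 136, 37, 109)
((584.2622680664062, -120.93998718261719), (119.962890625, 37.080406188964844), 14.39871597290039) [[ 521.55457  -117.89763 ]
 [ 530.77527  -153.81331 ]
 [ 646.97     -123.982346]
 [ 637.74927   -88.066666]]
0.03 (121.37618255615234, 37.51725769042969)
0.034 (119.962890625, 37.080406188964844)
0.038 (118.54951477050781, 36.643550872802734)
(237, 147, 31, 44) [[237. 147.]
 [267. 147.]
 [267. 190.]
 [237. 190.]]
copper tri (array([ 0.55150422, -0.12911029,  0.06309898]), np.float64(2.9416909613476928e-05))
```

```bash
python3 -c "
from h import *
togo((.5505,-.1297,.043),14.4)"
```

```text
shift [  4.4  -3.2 188.3] rot [-0.    0.    0.57] F [-0.1  0.3 -0.2] t 2.9 q6 -2.23 open 0.7
```

```bash

python3 -m creep '[{"x":4.4,"y":-3.2,"z":0,"rx":0,"ry":0,"rz":0.6,"grip":0.7},{"x":0,"y":0,"z":25,"rx":0,"ry":0,"rz":0,"grip":0.7},{"x":0,"y":0,"z":30,"rx":0,"ry":0,"rz":0,"grip":0.7},{"x":0,"y":0,"z":30,"rx":0,"ry":0,"rz":0,"grip":0.7},{"x":0,"y":0,"z":30,"rx":0,"ry":0,"rz":0,"grip":0.7},{"x":0,"y":0,"z":25,"rx":0,"ry":0,"rz":0,"grip":0.7},{"x":0,"y":0,"z":20,"rx":0,"ry":0,"rz":0,"grip":0.7},{"x":0,"y":0,"z":15,"rx":0,"ry":0,"rz":0,"grip":0.7},{"x":0,"y":0,"z":13,"rx":0,"ry":0,"rz":0,"grip":0.7},{"x":0,"y":0,"z":0,"rx":0,"ry":0,"rz":0,"grip":0.7}]'
python3 -c "
from h import *
togo((.5505,-.1297,.043),14.4)"
python3 -m creep '[{"x":0,"y":0,"z":0,"rx":0,"ry":0,"rz":0,"grip":0.5},{"x":0,"y":0,"z":0,"rx":0,"ry":0,"rz":0,"grip":0.4},{"x":0,"y":0,"z":0,"rx":0,"ry":0,"rz":0,"grip":0.35},{"x":0,"y":0,"z":0,"rx":0,"ry":0,"rz":0,"grip":0.3},{"x":0,"y":0,"z":0,"rx":0,"ry":0,"rz":0,"grip":0.2},{"x":0,"y":0,"z":0,"rx":0,"ry":0,"rz":0,"grip":0.1},{"x":0,"y":0,"z":0,"rx":0,"ry":0,"rz":0,"grip":0.1},{"x":0,"y":0,"z":0,"rx":0,"ry":0,"rz":0,"grip":0.1},{"x":0,"y":0,"z":0,"rx":0,"ry":0,"rz":0,"grip":0.1},{"x":0,"y":0,"z":0,"rx":0,"ry":0,"rz":0,"grip":0.1}]' 50
```

```text
time: 3.73
eef_pos: [0.5483, -0.1291, 0.0403]
tcp_rot: [-0.125, 0.992, 0.001, -0.002]
contact_force: [-0.6, -0.7, 0.0]
opening: 0.699
finger_force: 0.0
shift [-1.9 -1.1 -2.7] rot [ 0.2  -0.26 -0.03] F [-0.6 -0.7  0. ] t 3.7333 q6 -2.23 open 0.699
time: 4.57
eef_pos: [0.5517, -0.1302, 0.0451]
tcp_rot: [-0.125, 0.992, -0.001, 0.001]
contact_force: [-0.6, 0.6, 6.1]
opening: 0.319
finger_force: 50.7
```

```bash

python3 -m creep '[{"x":0,"y":0,"z":-3,"rx":0,"ry":0,"rz":0,"grip":0.1},{"x":0,"y":0,"z":-6,"rx":0,"ry":0,"rz":0,"grip":0.1},{"x":0,"y":0,"z":-10,"rx":0,"ry":0,"rz":0,"grip":0.1},{"x":0,"y":0,"z":-15,"rx":0,"ry":0,"rz":0,"grip":0.1},{"x":0,"y":0,"z":-20,"rx":0,"ry":0,"rz":0,"grip":0.1},{"x":0,"y":0,"z":-20,"rx":0,"ry":0,"rz":0,"grip":0.1},{"x":0,"y":0,"z":-20,"rx":0,"ry":0,"rz":0,"grip":0.1},{"x":0,"y":0,"z":-10,"rx":0,"ry":0,"rz":5,"grip":0.1},{"x":0,"y":0,"z":0,"rx":0,"ry":0,"rz":6,"grip":0.1},{"x":0,"y":0,"z":0,"rx":0,"ry":0,"rz":6,"grip":0.1}]'
python3 -m creep '[{"x":0,"y":0,"z":0,"rx":0,"ry":0,"rz":5.7,"grip":0.1},{"x":0,"y":0,"z":0,"rx":0,"ry":0,"rz":3,"grip":0.1},{"x":0,"y":0,"z":0,"rx":0,"ry":0,"rz":0,"grip":0.1},{"x":0,"y":0,"z":0,"rx":0,"ry":0,"rz":0,"grip":0.1},{"x":0,"y":0,"z":0,"rx":0,"ry":0,"rz":0,"grip":0.1},{"x":0,"y":0,"z":0,"rx":0,"ry":0,"rz":0,"grip":0.1},{"x":0,"y":0,"z":0,"rx":0,"ry":0,"rz":0,"grip":0.1},{"x":0,"y":0,"z":0,"rx":0,"ry":0,"rz":0,"grip":0.1},{"x":0,"y":0,"z":0,"rx":0,"ry":0,"rz":0,"grip":0.1},{"x":0,"y":0,"z":0,"rx":0,"ry":0,"rz":0,"grip":0.1}]'
python3 - <<'E'
from h import *
togo((.425,.213,.15),-11.3)
w=optics.read_camera("wrist");cv2.imwrite("pics/w3.png",w["color"])
a=optics.read_camera("scene");b=optics.read_camera("side")
f=lambda i,x,y,s:cv2.resize(i["color"][y:y+150,x:x+200],None,fx=2,fy=2)
cv2.imwrite("pics/m3.png",np.vstack([np.hstack([w["color"][::1][0:300,0:400],f(b,150,100,2)]),np.hstack([f(a,150,125,2),w["color"][84:384,112:512]])]))
E
```

```text
time: 5.4
eef_pos: [0.5507, -0.1298, 0.1488]
tcp_rot: [0.025, 1.0, -0.0, 0.001]
contact_force: [0.6, 0.8, -4.2]
opening: 0.322
finger_force: 49.6
time: 6.23
eef_pos: [0.5505, -0.1297, 0.1473]
tcp_rot: [0.098, 0.995, 0.0, -0.0]
contact_force: [0.3, -0.2, -3.1]
opening: 0.324
finger_force: 49.6
shift [190.1 311.5  -2.7] rot [ 0.   -0.    0.02] F [ 0.3 -0.2 -3.1] t 6.2333 q6 -1.78 open 0.324
```

View pics/m3.png

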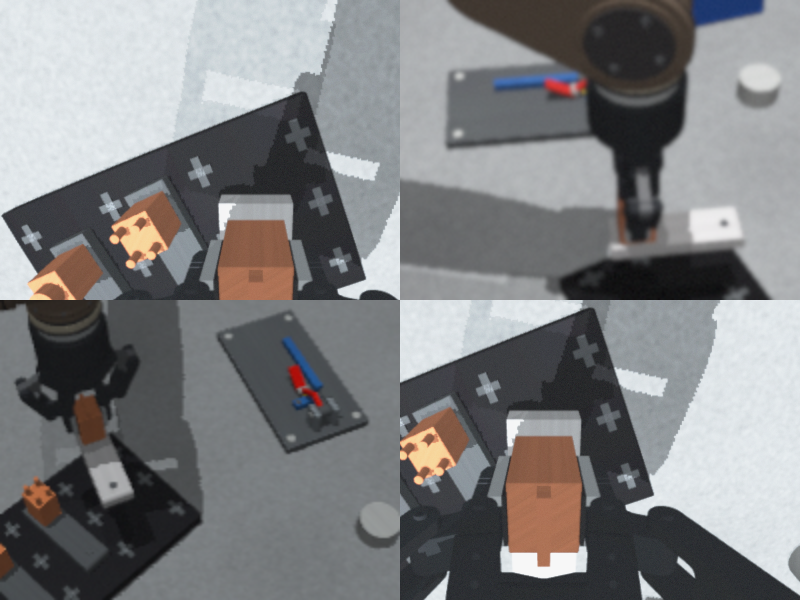

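The electrode is held squarely, with the block between the pads. In the scene and side panels the fixture is clear, with its screws and blue fence visible. Next I refine the fixture pose from the screws and fence.

```bash
python3 - <<'E'
from h import *
np.set_printoptions(precision=1,suppress=True)
out={}
for n,pts in(("scene",[(264,143),(294,133.5),(328,182.5),(295.5,194)]),("side",[(179.5,138),(179,167),(265.7,160)])):
    c=optics.read_camera(n);g=cv2.imread(f"pics/{n}0.png");gg=g.min(2).astype(float)
    L=[]
    for u,v in pts:
        x,y=int(round(u))-4,int(round(v))-4;p=gg[y:y+9,x:x+9];wt=np.clip(p-p.max()*.72,0,None)
        yy,xx=np.mgrid[y:y+9,x:x+9];L.append(((wt*xx).sum()/wt.sum(),(wt*yy).sum()/wt.sum()))
    W=np.array([onz(c,q,.0135)[:2]*1000 for q in L]);out[n]=W;print(n,W)
    h=cv2.cvtColor(g,cv2.COLOR_BGR2HSV)
    fb=big(cv2.inRange(h,(100,150,50),(130,255,255)),(250,120,340,205) if n=="scene" else (165,120,280,180),2)
    for q in fb: print("blue",cv2.boxPoints(cv2.minAreaRect(np.array([onz(c,p,.022)[:2] for p in q[:,0]],np.float32)*1000)))
S=out["scene"];cs=S.mean(0);
ys=[np.degrees(np.arctan2(*(b-a)[::-1])) for a,b in((S[0],S[3]),(S[1],S[2]))];print("scene centre",cs,"yaws",ys)
D=out["side"];ys2=np.degrees(np.arctan2(*(D[2]-D[1])[::-1]));print("side centre",(D[0]+D[2])/2,ys2)
E
```

```text
scene [[420.8 167.6]
 [443.1 273.6]
 [649.6 229.8]
 [629.5 125.4]]
blue [[482.  224.4]
 [585.7 202.8]
 [588.7 216.8]
 [485.  238.4]]
blue [[587.  186.7]
 [588.8 158.6]
 [602.9 159.6]
 [601.1 187.6]]
side [[445.8 270.8]
 [424.5 165.9]
 [630.1 123.9]]
blue [[485.2 220.8]
 [539.4 209.6]
 [542.1 222.5]
 [487.9 233.7]]
blue [[565.4 212.5]
 [582.2 207. ]
 [583.4 210.5]
 [566.6 216. ]]
scene centre [535.8 199.1] yaws [np.float64(-11.430286447411055), np.float64(-11.956556826144787)]
side centre [537.9 197.3] -11.542860690692088
```

```bash
python3 -m creep '[{"x":10,"y":16,"z":0,"rx":0,"ry":0,"rz":0.3,"grip":0.1},{"x":20,"y":32,"z":0,"rx":0,"ry":0,"rz":0,"grip":0.1},{"x":21,"y":35,"z":0,"rx":0,"ry":0,"rz":0,"grip":0.1},{"x":21,"y":35,"z":0,"rx":0,"ry":0,"rz":0,"grip":0.1},{"x":21,"y":35,"z":0,"rx":0,"ry":0,"rz":0,"grip":0.1},{"x":21,"y":35,"z":0,"rx":0,"ry":0,"rz":0,"grip":0.1},{"x":21,"y":35,"z":0,"rx":0,"ry":0,"rz":0,"grip":0.1},{"x":21,"y":35,"z":0,"rx":0,"ry":0,"rz":0,"grip":0.1},{"x":20,"y":32,"z":0,"rx":0,"ry":0,"rz":0,"grip":0.1},{"x":12,"y":18,"z":0,"rx":0,"ry":0,"rz":0,"grip":0.1}]'
python3 -c "
from h import *
togo((.426,.2158,.0525),-11.6)"
```

```text
time: 7.32
eef_pos: [0.4264, 0.2128, 0.1476]
tcp_rot: [0.1, 0.995, 0.001, -0.0]
contact_force: [-0.0, -0.7, -3.6]
opening: 0.321
finger_force: 50.4
shift [ 1.   2.7 95.1] rot [ 0.09 -0.02  0.14] F [-0.  -0.7 -3.6] t 7.3167 q6 -1.12 open 0.321
```

```bash
python3 -m creep '[{"x":1,"y":1,"z":5,"rx":0,"ry":0,"rz":0,"grip":0.1},{"x":0,"y":0,"z":15,"rx":0,"ry":0,"rz":0,"grip":0.1},{"x":0,"y":0,"z":20,"rx":0,"ry":0,"rz":0,"grip":0.1},{"x":0,"y":0,"z":20,"rx":0,"ry":0,"rz":0,"grip":0.1},{"x":0,"y":0,"z":15,"rx":0,"ry":0,"rz":0,"grip":0.1},{"x":0,"y":0,"z":10,"rx":0,"ry":0,"rz":0,"grip":0.1},{"x":0,"y":0,"z":6,"rx":0,"ry":0,"rz":0,"grip":0.1},{"x":0,"y":0,"z":4,"rx":0,"ry":0,"rz":0,"grip":0.1},{"x":0,"y":0,"z":0,"rx":0,"ry":0,"rz":0,"grip":0.1},{"x":0,"y":0,"z":0,"rx":0,"ry":0,"rz":0,"grip":0.1}]'
python3 - <<'E'
from h import *
togo((.426,.2158,.0365),-11.6)
w=optics.read_camera("wrist")
a=optics.read_camera("scene");b=optics.read_camera("side")
f=lambda i,x,y:cv2.resize(i["color"][y:y+100,x:x+133],(399,300),interpolation=cv2.INTER_CUBIC)
cv2.imwrite("pics/m4.png",np.vstack([np.hstack([f(a,220,110),f(b,150,90)]),np.hstack([w["color"][84:384,57:456],w["color"][84:384,57:456]*0])]))
E
```

```text
time: 8.15
eef_pos: [0.4281, 0.211, 0.053]
tcp_rot: [0.101, 0.995, 0.0, 0.001]
contact_force: [0.1, 0.4, -3.0]
opening: 0.321
finger_force: 50.4
shift [ 3.   4.3 16.5] rot [0.03 0.07 0.  ] F [ 0.1  0.4 -3. ] t 8.15 q6 -1.12 open 0.321
```

View pics/m4.png

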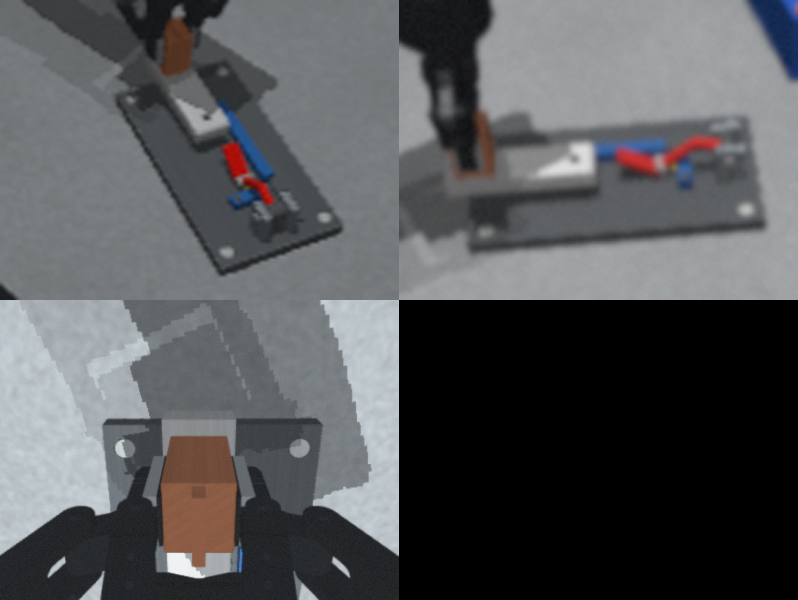

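The nose is just short of the toe, and the plate is parallel to the fence with a gap on the fence side. In the wrist view the rear screws are at about (124,448) and (299,448) and the plate's rear corners at (161,419) and (237,419), in crop coordinates. I use these for relative yaw and offset.

```bash
python3 - <<'E'
from h import *
np.set_printoptions(precision=1,suppress=True)
w=optics.read_camera("wrist");g=w["color"];o=np.array([57,-216])
gg=g.min(2).astype(float);L=[]
for p in((124,448),(299,448)):
    u,v=np.array(p)+o;x,y=u-12,v-12;q=gg[y:y+25,x:x+25];m=(q>q.max()*.75).astype(np.uint8)
    # keep bright disc
    c=big(m*255)[0];e=cv2.minEnclosingCircle(c);L.append((e[0][0]+x,e[0][1]+y));print("px",L[-1],e[1])
A,B=[onz(w,p,.0135)*1000 for p in L];d=B-A;y=np.degrees(np.arctan2(d[1],d[0]))-90;print("screws",A,B,"yaw",y,"dist",np.hypot(*d[:2]),"mid",(A+B)/2)
h=cv2.cvtColor(g,cv2.COLOR_BGR2HSV)
# copper block front bottom/plate edge strip: rows of plate rear
for v in(208,212,216):
    r=gg[v,200:320];e=np.abs(np.diff(cv2.GaussianBlur(r[None],(5,1),0)[0]));k=np.argsort(e)[::-1][:8]+200;print(v,sorted(k))
s=ctrl.get_state();print(s["eef_pos"]*1000)
E
```

```text
px (np.float64(179.5), np.float64(231.55882358551025)) 8.573515892028809
px (np.float64(355.7272729873657), np.float64(231.6363639831543)) 10.010425567626953
screws [423.1 166.4  13.5] [444.2 268.6  13.5] yaw -11.666811790825207 dist 104.35041165128263 mid [433.7 217.5  13.5]
208 [np.int64(216), np.int64(217), np.int64(218), np.int64(219), np.int64(290), np.int64(291), np.int64(292), np.int64(293)]
212 [np.int64(205), np.int64(216), np.int64(217), np.int64(218), np.int64(219), np.int64(291), np.int64(292), np.int64(293)]
216 [np.int64(217), np.int64(218), np.int64(219), np.int64(220), np.int64(290), np.int64(291), np.int64(292), np.int64(293)]
[428.1 211.1  53.2]
```

```bash
python3 -m creep '[{"x":0,"y":1.5,"z":3,"rx":0,"ry":0,"rz":0,"grip":0.1},{"x":0,"y":1.5,"z":3,"rx":0,"ry":0,"rz":0,"grip":0.1},{"x":0,"y":1.5,"z":3,"rx":0,"ry":0,"rz":0,"grip":0.1},{"x":0,"y":0,"z":2.5,"rx":0,"ry":0,"rz":0,"grip":0.1},{"x":0,"y":0,"z":2,"rx":0,"ry":0,"rz":0,"grip":0.1},{"x":0,"y":0,"z":0.5,"rx":0,"ry":0,"rz":0,"grip":0.1},{"x":0,"y":0,"z":0,"rx":0,"ry":0,"rz":0,"grip":0.1},{"x":0,"y":0,"z":0,"rx":0,"ry":0,"rz":0,"grip":0.1},{"x":0,"y":0,"z":0,"rx":0,"ry":0,"rz":0,"grip":0.1},{"x":0,"y":0,"z":0,"rx":0,"ry":0,"rz":0,"grip":0.1}]'
python3 -m creep '[{"x":0,"y":0,"z":0.5,"rx":0,"ry":0,"rz":0,"grip":0.1},{"x":0,"y":0,"z":0,"rx":0,"ry":0,"rz":0,"grip":0.1},{"x":0,"y":0,"z":0,"rx":0,"ry":0,"rz":0,"grip":0.1},{"x":0,"y":0,"z":0,"rx":0,"ry":0,"rz":0,"grip":0.1},{"x":0,"y":0,"z":0,"rx":0,"ry":0,"rz":0,"grip":0.1},{"x":0,"y":0,"z":0.5,"rx":0,"ry":0,"rz":0,"grip":0.1},{"x":0,"y":0,"z":0,"rx":0,"ry":0,"rz":0,"grip":0.1},{"x":0,"y":0,"z":0,"rx":0,"ry":0,"rz":0,"grip":0.1},{"x":0,"y":0,"z":0,"rx":0,"ry":0,"rz":0,"grip":0.1},{"x":0,"y":0,"z":0,"rx":0,"ry":0,"rz":0,"grip":0.1}]'
```

```text
time: 9.18
eef_pos: [0.4284, 0.2153, 0.0385]
tcp_rot: [0.101, 0.995, 0.0, 0.0]
contact_force: [-0.7, 0.4, -4.0]
opening: 0.325
finger_force: 50.5
time: 10.02
eef_pos: [0.4283, 0.2153, 0.0374]
tcp_rot: [0.101, 0.995, -0.0, 0.0]
contact_force: [-0.2, 0.5, -3.2]
opening: 0.319
finger_force: 50.4
```

Not on the bed yet, so I continue down in 0.5 mm steps.

```bash
python3 -m creep '[{"x":0,"y":0,"z":0.5,"rx":0,"ry":0,"rz":0,"grip":0.1},{"x":0,"y":0,"z":0,"rx":0,"ry":0,"rz":0,"grip":0.1},{"x":0,"y":0,"z":0,"rx":0,"ry":0,"rz":0,"grip":0.1},{"x":0,"y":0,"z":0,"rx":0,"ry":0,"rz":0,"grip":0.1},{"x":0,"y":0,"z":0,"rx":0,"ry":0,"rz":0,"grip":0.1},{"x":0,"y":0,"z":0,"rx":0,"ry":0,"rz":0,"grip":0.1},{"x":0,"y":0,"z":0,"rx":0,"ry":0,"rz":0,"grip":0.1},{"x":0,"y":0,"z":0,"rx":0,"ry":0,"rz":0,"grip":0.1},{"x":0,"y":0,"z":0,"rx":0,"ry":0,"rz":0,"grip":0.1},{"x":0,"y":0,"z":0,"rx":0,"ry":0,"rz":0,"grip":0.1}]'
python3 -m creep '[{"x":0,"y":0,"z":0.5,"rx":0,"ry":0,"rz":0,"grip":0.1},{"x":0,"y":0,"z":0,"rx":0,"ry":0,"rz":0,"grip":0.1},{"x":0,"y":0,"z":0,"rx":0,"ry":0,"rz":0,"grip":0.1},{"x":0,"y":0,"z":0,"rx":0,"ry":0,"rz":0,"grip":0.1},{"x":0,"y":0,"z":0,"rx":0,"ry":0,"rz":0,"grip":0.1},{"x":0,"y":0,"z":0,"rx":0,"ry":0,"rz":0,"grip":0.1},{"x":0,"y":0,"z":0,"rx":0,"ry":0,"rz":0,"grip":0.1},{"x":0,"y":0,"z":0,"rx":0,"ry":0,"rz":0,"grip":0.1},{"x":0,"y":0,"z":0,"rx":0,"ry":0,"rz":0,"grip":0.1},{"x":0,"y":0,"z":0,"rx":0,"ry":0,"rz":0,"grip":0.1}]'
```

```text
time: 10.85
eef_pos: [0.4285, 0.2154, 0.0371]
tcp_rot: [0.101, 0.995, 0.0, 0.0]
contact_force: [-0.1, -0.6, 0.5]
opening: 0.319
finger_force: 50.8
time: 11.68
eef_pos: [0.4285, 0.2154, 0.0371]
tcp_rot: [0.101, 0.995, -0.0, 0.0]
contact_force: [-2.9, -0.6, 6.0]
opening: 0.319
finger_force: 51.7
```

Bed contact: about +6 N after the last step. I relieve that 0.5 mm and slide forward.

```bash
python3 -m creep '[{"x":0,"y":0,"z":-0.5,"rx":0,"ry":0,"rz":0,"grip":0.1},{"x":-2,"y":0,"z":0,"rx":0,"ry":0,"rz":0,"grip":0.1},{"x":-2,"y":0,"z":0,"rx":0,"ry":0,"rz":0,"grip":0.1},{"x":-2,"y":0,"z":0,"rx":0,"ry":0,"rz":0,"grip":0.1},{"x":-2,"y":0,"z":0,"rx":0,"ry":0,"rz":0,"grip":0.1},{"x":-2,"y":0,"z":0,"rx":0,"ry":0,"rz":0,"grip":0.1},{"x":-2,"y":0,"z":0,"rx":0,"ry":0,"rz":0,"grip":0.1},{"x":-2,"y":0,"z":0,"rx":0,"ry":0,"rz":0,"grip":0.1},{"x":-2,"y":0,"z":0,"rx":0,"ry":0,"rz":0,"grip":0.1},{"x":0,"y":0,"z":0,"rx":0,"ry":0,"rz":0,"grip":0.1}]'
python3 -m creep '[{"x":-2,"y":0,"z":0,"rx":0,"ry":0,"rz":0,"grip":0.1},{"x":-2,"y":0,"z":0,"rx":0,"ry":0,"rz":0,"grip":0.1},{"x":-2,"y":0,"z":0,"rx":0,"ry":0,"rz":0,"grip":0.1},{"x":-2,"y":0,"z":0,"rx":0,"ry":0,"rz":0,"grip":0.1},{"x":-2,"y":0,"z":0,"rx":0,"ry":0,"rz":0,"grip":0.1},{"x":-2,"y":0,"z":0,"rx":0,"ry":0,"rz":0,"grip":0.1},{"x":-2,"y":0,"z":0,"rx":0,"ry":0,"rz":0,"grip":0.1},{"x":-2,"y":0,"z":0,"rx":0,"ry":0,"rz":0,"grip":0.1},{"x":0,"y":0,"z":0,"rx":0,"ry":0,"rz":0,"grip":0.1},{"x":0,"y":0,"z":0,"rx":0,"ry":0,"rz":0,"grip":0.1}]'
```

```text
time: 12.52
eef_pos: [0.4448, 0.2121, 0.0371]
tcp_rot: [0.101, 0.995, 0.0, 0.001]
contact_force: [-1.7, 0.6, 3.8]
opening: 0.318
finger_force: 51.6
time: 13.35
eef_pos: [0.4603, 0.2089, 0.0371]
tcp_rot: [0.101, 0.995, 0.0, 0.001]
contact_force: [-0.4, -0.7, 4.3]
opening: 0.319
finger_force: 51.6
```

```bash
python3 -m creep '[{"x":-2,"y":0,"z":-0.4,"rx":0,"ry":0,"rz":0,"grip":0.1},{"x":-2,"y":0,"z":0,"rx":0,"ry":0,"rz":0,"grip":0.1},{"x":-2,"y":0,"z":0,"rx":0,"ry":0,"rz":0,"grip":0.1},{"x":-2,"y":0,"z":0,"rx":0,"ry":0,"rz":0,"grip":0.1},{"x":-2,"y":0,"z":0,"rx":0,"ry":0,"rz":0,"grip":0.1},{"x":-1,"y":0,"z":0,"rx":0,"ry":0,"rz":0,"grip":0.1},{"x":-1,"y":0,"z":0,"rx":0,"ry":0,"rz":0,"grip":0.1},{"x":-1,"y":0,"z":0,"rx":0,"ry":0,"rz":0,"grip":0.1},{"x":-1,"y":0,"z":0,"rx":0,"ry":0,"rz":0,"grip":0.1},{"x":0,"y":0,"z":0,"rx":0,"ry":0,"rz":0,"grip":0.1}]'
python3 -m creep '[{"x":-1,"y":0,"z":0,"rx":0,"ry":0,"rz":0,"grip":0.1},{"x":-1,"y":0,"z":0,"rx":0,"ry":0,"rz":0,"grip":0.1},{"x":-1,"y":0,"z":0,"rx":0,"ry":0,"rz":0,"grip":0.1},{"x":-1,"y":0,"z":0,"rx":0,"ry":0,"rz":0,"grip":0.1},{"x":-1,"y":0,"z":0,"rx":0,"ry":0,"rz":0,"grip":0.1},{"x":-1,"y":0,"z":0,"rx":0,"ry":0,"rz":0,"grip":0.1},{"x":0,"y":0,"z":0,"rx":0,"ry":0,"rz":0,"grip":0.1},{"x":0,"y":0,"z":0,"rx":0,"ry":0,"rz":0,"grip":0.1},{"x":0,"y":0,"z":0,"rx":0,"ry":0,"rz":0,"grip":0.1},{"x":0,"y":0,"z":0,"rx":0,"ry":0,"rz":0,"grip":0.1}]'
```

```text
time: 14.18
eef_pos: [0.4711, 0.2065, 0.0371]
tcp_rot: [0.101, 0.995, -0.0, -0.003]
contact_force: [-11.0, 1.7, 10.5]
opening: 0.318
finger_force: 52.3
time: 15.02
eef_pos: [0.4757, 0.2056, 0.0371]
tcp_rot: [0.101, 0.995, -0.0, -0.005]
contact_force: [-14.4, 2.9, 12.6]
opening: 0.32
finger_force: 52.7
```

Wedging has begun, with about 14 N along x. I relieve the downward press and continue slowly.

```bash
python3 -m creep '[{"x":0,"y":0,"z":-0.5,"rx":0,"ry":0,"rz":0,"grip":0.1},{"x":0,"y":0,"z":-0.5,"rx":0,"ry":0,"rz":0,"grip":0.1},{"x":-1,"y":0,"z":0,"rx":0,"ry":0,"rz":0,"grip":0.1},{"x":-1,"y":0,"z":0,"rx":0,"ry":0,"rz":0,"grip":0.1},{"x":-1,"y":0,"z":0,"rx":0,"ry":0,"rz":0,"grip":0.1},{"x":-1,"y":0,"z":0,"rx":0,"ry":0,"rz":0,"grip":0.1},{"x":0,"y":0,"z":0,"rx":0,"ry":0,"rz":0,"grip":0.1},{"x":0,"y":0,"z":0,"rx":0,"ry":0,"rz":0,"grip":0.1},{"x":0,"y":0,"z":0,"rx":0,"ry":0,"rz":0,"grip":0.1},{"x":0,"y":0,"z":0,"rx":0,"ry":0,"rz":0,"grip":0.1}]'
python3 - <<'E'
from h import *
togo((.5,.2,.0365),-11.67)
a=optics.read_camera("scene");b=optics.read_camera("side")
f=lambda i,x,y:cv2.resize(i["color"][y:y+75,x:x+100],(400,300),interpolation=cv2.INTER_CUBIC)
cv2.imwrite("pics/m5.png",np.hstack([f(a,250,125),f(b,180,110)]))
E
```

```text
time: 15.85
eef_pos: [0.4781, 0.2047, 0.0371]
tcp_rot: [0.101, 0.995, -0.001, -0.006]
contact_force: [-16.0, 2.6, 11.6]
opening: 0.325
finger_force: 52.6
shift [-22.4  -0.3   0.4] rot [-0.14 -0.71  0.08] F [-16.    2.6  11.6] t 15.85 q6 -1.16 open 0.325
```

View pics/m5.png

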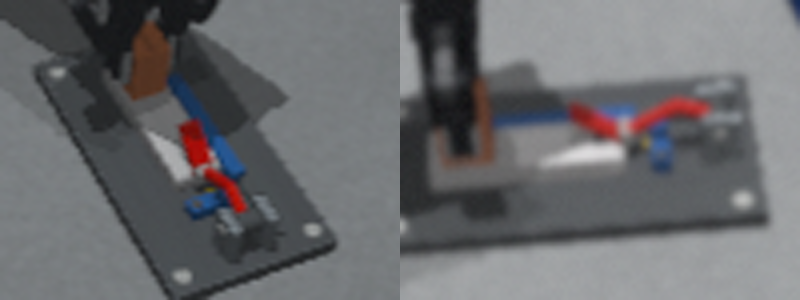

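The nose is under the toe and the arm is lifting. The hand has pitched about 0.7° nose-down under load, so I compensate the pitch to relieve the press.

```bash
python3 -m creep '[{"x":0,"y":0,"z":0,"rx":0,"ry":-0.4,"rz":0,"grip":0.1},{"x":0,"y":0,"z":0,"rx":0,"ry":-0.4,"rz":0,"grip":0.1},{"x":0,"y":0,"z":0,"rx":0,"ry":-0.2,"rz":0,"grip":0.1},{"x":0,"y":0,"z":0,"rx":0,"ry":0,"rz":0,"grip":0.1},{"x":0,"y":0,"z":0,"rx":0,"ry":0,"rz":0,"grip":0.1},{"x":0,"y":0,"z":0,"rx":0,"ry":0,"rz":0,"grip":0.1},{"x":0,"y":0,"z":0,"rx":0,"ry":0,"rz":0,"grip":0.1},{"x":0,"y":0,"z":0,"rx":0,"ry":0,"rz":0,"grip":0.1},{"x":0,"y":0,"z":0,"rx":0,"ry":0,"rz":0,"grip":0.1},{"x":0,"y":0,"z":0,"rx":0,"ry":0,"rz":0,"grip":0.1}]'
python3 -c "
from h import *
togo((.5,.2,.0365),-11.67)"
python3 -m creep '[{"x":-1,"y":0,"z":0,"rx":0,"ry":0,"rz":0,"grip":0.1},{"x":-1,"y":0,"z":0,"rx":0,"ry":0,"rz":0,"grip":0.1},{"x":-1,"y":0,"z":0,"rx":0,"ry":0,"rz":0,"grip":0.1},{"x":0,"y":0,"z":0,"rx":0,"ry":0,"rz":0,"grip":0.1},{"x":0,"y":0,"z":0,"rx":0,"ry":0,"rz":0,"grip":0.1},{"x":0,"y":0,"z":0,"rx":0,"ry":0,"rz":0,"grip":0.1},{"x":0,"y":0,"z":0,"rx":0,"ry":0,"rz":0,"grip":0.1},{"x":0,"y":0,"z":0,"rx":0,"ry":0,"rz":0,"grip":0.1},{"x":0,"y":0,"z":0,"rx":0,"ry":0,"rz":0,"grip":0.1},{"x":0,"y":0,"z":0,"rx":0,"ry":0,"rz":0,"grip":0.1}]'
python3 -c "
from h import *
togo((.5,.2,.0365),-11.67)"
```

```text
time: 16.78
eef_pos: [0.4785, 0.2046, 0.037]
tcp_rot: [0.101, 0.995, -0.001, 0.002]
contact_force: [-11.8, 3.0, 9.0]
opening: 0.322
finger_force: 52.2
shift [-22.   -0.2   0.6] rot [-0.13  0.28  0.04] F [-11.8   3.    9. ] t 16.7833 q6 -1.15 open 0.322
time: 17.62
eef_pos: [0.4803, 0.2042, 0.037]
tcp_rot: [0.101, 0.995, -0.002, 0.001]
contact_force: [-14.9, 3.8, 12.8]
opening: 0.318
finger_force: 52.7
shift [-20.2  -0.1   0.6] rot [-0.16  0.12  0.04] F [-14.9   3.8  12.8] t 17.6167 q6 -1.16 open 0.318
```

```bash
python3 -m creep '[{"x":0,"y":0,"z":-0.5,"rx":0,"ry":0,"rz":0,"grip":0.1},{"x":0,"y":0,"z":-0.5,"rx":0,"ry":0,"rz":0,"grip":0.1},{"x":0,"y":0,"z":0,"rx":0,"ry":0,"rz":0,"grip":0.1},{"x":0,"y":0,"z":0,"rx":0,"ry":0,"rz":0,"grip":0.1},{"x":0,"y":0,"z":0,"rx":0,"ry":0,"rz":0,"grip":0.1},{"x":0,"y":0,"z":0,"rx":0,"ry":0,"rz":0,"grip":0.1},{"x":0,"y":0,"z":0,"rx":0,"ry":0,"rz":0,"grip":0.1},{"x":0,"y":0,"z":0,"rx":0,"ry":0,"rz":0,"grip":0.1},{"x":0,"y":0,"z":0,"rx":0,"ry":0,"rz":0,"grip":0.1},{"x":0,"y":0,"z":0,"rx":0,"ry":0,"rz":0,"grip":0.1}]'
python3 -c "
from h import *
togo((.5,.2,.0365),-11.67)"
python3 -m creep '[{"x":-1,"y":0,"z":0,"rx":0,"ry":0,"rz":0,"grip":0.1},{"x":-1,"y":0,"z":0,"rx":0,"ry":0,"rz":0,"grip":0.1},{"x":0,"y":0,"z":-0.5,"rx":0,"ry":0,"rz":0,"grip":0.1},{"x":0,"y":0,"z":0,"rx":0,"ry":0,"rz":0,"grip":0.1},{"x":0,"y":0,"z":0,"rx":0,"ry":0,"rz":0,"grip":0.1},{"x":0,"y":0,"z":0,"rx":0,"ry":0,"rz":0,"grip":0.1},{"x":0,"y":0,"z":0,"rx":0,"ry":0,"rz":0,"grip":0.1},{"x":0,"y":0,"z":0,"rx":0,"ry":0,"rz":0,"grip":0.1},{"x":0,"y":0,"z":0,"rx":0,"ry":0,"rz":0,"grip":0.1},{"x":0,"y":0,"z":0,"rx":0,"ry":0,"rz":0,"grip":0.1}]'
python3 -c "
from h import *
togo((.5,.2,.0365),-11.67)"
```

```text
time: 18.45
eef_pos: [0.4804, 0.2041, 0.0371]
tcp_rot: [0.101, 0.995, -0.001, 0.001]
contact_force: [-12.5, 3.7, 5.9]
opening: 0.321
finger_force: 51.8
shift [-20.1  -0.1   0.6] rot [-0.14  0.17  0.04] F [-12.5   3.7   5.9] t 18.45 q6 -1.16 open 0.321
time: 19.28
eef_pos: [0.4832, 0.2032, 0.0371]
tcp_rot: [0.101, 0.995, -0.002, 0.003]
contact_force: [-6.6, 2.8, 0.8]
opening: 0.32
finger_force: 51.0
shift [-17.1   0.3   0.6] rot [-0.15  0.31  0.06] F [-6.6  2.8  0.8] t 19.2833 q6 -1.16 open 0.32
```

```bash
python3 -m creep '[{"x":-1,"y":0,"z":0,"rx":0,"ry":0,"rz":0,"grip":0.1},{"x":-1,"y":0,"z":0,"rx":0,"ry":0,"rz":0,"grip":0.1},{"x":-1,"y":0,"z":0,"rx":0,"ry":0,"rz":0,"grip":0.1},{"x":-1,"y":0,"z":0,"rx":0,"ry":0,"rz":0,"grip":0.1},{"x":-1,"y":0,"z":0,"rx":0,"ry":0,"rz":0,"grip":0.1},{"x":0,"y":0,"z":0,"rx":0,"ry":0,"rz":0,"grip":0.1},{"x":0,"y":0,"z":0,"rx":0,"ry":0,"rz":0,"grip":0.1},{"x":0,"y":0,"z":0,"rx":0,"ry":0,"rz":0,"grip":0.1},{"x":0,"y":0,"z":0,"rx":0,"ry":0,"rz":0,"grip":0.1},{"x":0,"y":0,"z":0,"rx":0,"ry":0,"rz":0,"grip":0.1}]'
python3 -c "
from h import *
togo((.5,.2,.0365),-11.67)"
```

```text
time: 20.12
eef_pos: [0.4916, 0.2016, 0.0383]
tcp_rot: [0.101, 0.995, -0.001, 0.007]
contact_force: [-0.7, 0.2, -8.0]
opening: 0.318
finger_force: 49.9
shift [-8.5  0.1  1.9] rot [-0.08  0.85  0.07] F [-0.7  0.2 -8. ] t 20.1167 q6 -1.16 open 0.318
```

The arm is now riding on the plate. I remove the pitch and lift compensation.

```bash
python3 -m creep '[{"x":0,"y":0,"z":0.3,"rx":0,"ry":0.3,"rz":0,"grip":0.1},{"x":0,"y":0,"z":0.3,"rx":0,"ry":0.3,"rz":0,"grip":0.1},{"x":0,"y":0,"z":0.4,"rx":0,"ry":0.2,"rz":0,"grip":0.1},{"x":0,"y":0,"z":0,"rx":0,"ry":0,"rz":0,"grip":0.1},{"x":0,"y":0,"z":0,"rx":0,"ry":0,"rz":0,"grip":0.1},{"x":0,"y":0,"z":0,"rx":0,"ry":0,"rz":0,"grip":0.1},{"x":0,"y":0,"z":0,"rx":0,"ry":0,"rz":0,"grip":0.1},{"x":0,"y":0,"z":0,"rx":0,"ry":0,"rz":0,"grip":0.1},{"x":0,"y":0,"z":0,"rx":0,"ry":0,"rz":0,"grip":0.1},{"x":0,"y":0,"z":0,"rx":0,"ry":0,"rz":0,"grip":0.1}]'
python3 -c "
from h import *
togo((.5,.2,.0371),-11.67)"
python3 -m creep '[{"x":-0.5,"y":0,"z":0,"rx":0,"ry":0,"rz":0,"grip":0.1},{"x":-0.5,"y":0,"z":0,"rx":0,"ry":0,"rz":0,"grip":0.1},{"x":-0.5,"y":0,"z":0,"rx":0,"ry":0,"rz":0,"grip":0.1},{"x":-0.5,"y":0,"z":0,"rx":0,"ry":0,"rz":0,"grip":0.1},{"x":0,"y":0,"z":0,"rx":0,"ry":0,"rz":0,"grip":0.1},{"x":0,"y":0,"z":0,"rx":0,"ry":0,"rz":0,"grip":0.1},{"x":0,"y":0,"z":0,"rx":0,"ry":0,"rz":0,"grip":0.1},{"x":0,"y":0,"z":0,"rx":0,"ry":0,"rz":0,"grip":0.1},{"x":0,"y":0,"z":0,"rx":0,"ry":0,"rz":0,"grip":0.1},{"x":0,"y":0,"z":0,"rx":0,"ry":0,"rz":0,"grip":0.1}]'
python3 -c "
from h import *
togo((.5,.2,.0371),-11.67)"
```

```text
time: 20.95
eef_pos: [0.4931, 0.202, 0.0391]
tcp_rot: [0.101, 0.995, -0.0, 0.002]
contact_force: [-1.9, -0.6, -6.6]
opening: 0.321
finger_force: 50.2
shift [-7.1 -0.6  2. ] rot [0.01 0.23 0.08] F [-1.9 -0.6 -6.6] t 20.95 q6 -1.17 open 0.321
time: 21.78
eef_pos: [0.4949, 0.2019, 0.039]
tcp_rot: [0.101, 0.995, -0.0, 0.002]
contact_force: [-4.9, 1.1, -5.0]
opening: 0.321
finger_force: 50.4
shift [-5.4 -0.8  1.9] rot [0.02 0.2  0.09] F [-4.9  1.1 -5. ] t 21.7833 q6 -1.17 open 0.321
```

```bash
python3 -m creep '[{"x":0,"y":0,"z":0.5,"rx":0,"ry":0.1,"rz":0,"grip":0.1},{"x":0,"y":0,"z":0.5,"rx":0,"ry":0.1,"rz":0,"grip":0.1},{"x":0,"y":0,"z":0.5,"rx":0,"ry":0,"rz":0,"grip":0.1},{"x":0,"y":0,"z":0,"rx":0,"ry":0,"rz":0,"grip":0.1},{"x":0,"y":0,"z":0,"rx":0,"ry":0,"rz":0,"grip":0.1},{"x":0,"y":0,"z":0,"rx":0,"ry":0,"rz":0,"grip":0.1},{"x":0,"y":0,"z":0,"rx":0,"ry":0,"rz":0,"grip":0.1},{"x":0,"y":0,"z":0,"rx":0,"ry":0,"rz":0,"grip":0.1},{"x":0,"y":0,"z":0,"rx":0,"ry":0,"rz":0,"grip":0.1},{"x":0,"y":0,"z":0,"rx":0,"ry":0,"rz":0,"grip":0.1}]'
python3 - <<'E'
from h import *
togo((.5,.2,.0371),-11.67)
a=optics.read_camera("scene");b=optics.read_camera("side")
f=lambda i,x,y:cv2.resize(i["color"][y:y+60,x:x+80],(400,300),interpolation=cv2.INTER_CUBIC)
cv2.imwrite("pics/m6.png",np.hstack([f(a,265,135),f(b,190,110)]))
E
```

```text
time: 22.62
eef_pos: [0.495, 0.2019, 0.0387]
tcp_rot: [0.101, 0.995, -0.0, 0.0]
contact_force: [-9.2, 0.4, 2.8]
opening: 0.318
finger_force: 51.5
shift [-5.3 -0.9  1.6] rot [-0.    0.    0.09] F [-9.2  0.4  2.8] t 22.6167 q6 -1.17 open 0.318
```

View pics/m6.png

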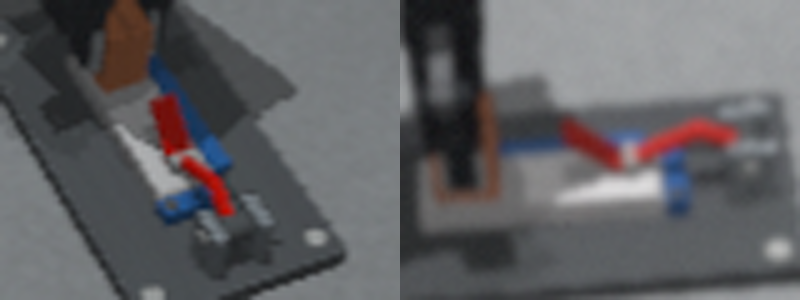

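The arm rides on the plate and the nose is at or almost at the blue stop. A small gap to the fence remains, so I ease off and move gently to the fence.

```bash
python3 -m creep '[{"x":1,"y":0,"z":-0.5,"rx":0,"ry":0,"rz":0,"grip":0.1},{"x":0,"y":0.5,"z":0,"rx":0,"ry":0,"rz":0,"grip":0.1},{"x":0,"y":0.5,"z":0,"rx":0,"ry":0,"rz":0,"grip":0.1},{"x":0,"y":0.5,"z":0,"rx":0,"ry":0,"rz":0,"grip":0.1},{"x":0,"y":0.5,"z":0,"rx":0,"ry":0,"rz":0,"grip":0.1},{"x":0,"y":0,"z":0,"rx":0,"ry":0,"rz":0,"grip":0.1},{"x":0,"y":0,"z":0,"rx":0,"ry":0,"rz":0,"grip":0.1},{"x":0,"y":0,"z":0,"rx":0,"ry":0,"rz":0,"grip":0.1},{"x":0,"y":0,"z":0,"rx":0,"ry":0,"rz":0,"grip":0.1},{"x":0,"y":0,"z":0,"rx":0,"ry":0,"rz":0,"grip":0.1}]'
python3 -c "
from h import *
togo((.5,.2,.0371),-11.67)"
python3 -m creep '[{"x":0,"y":0.5,"z":0,"rx":0,"ry":0,"rz":0,"grip":0.1},{"x":0,"y":0.5,"z":0,"rx":0,"ry":0,"rz":0,"grip":0.1},{"x":0,"y":0,"z":0,"rx":0,"ry":0,"rz":0,"grip":0.1},{"x":0,"y":0,"z":0,"rx":0,"ry":0,"rz":0,"grip":0.1},{"x":0,"y":0,"z":0,"rx":0,"ry":0,"rz":0,"grip":0.1},{"x":0,"y":0,"z":0,"rx":0,"ry":0,"rz":0,"grip":0.1},{"x":0,"y":0,"z":0,"rx":0,"ry":0,"rz":0,"grip":0.1},{"x":0,"y":0,"z":0,"rx":0,"ry":0,"rz":0,"grip":0.1},{"x":0,"y":0,"z":0,"rx":0,"ry":0,"rz":0,"grip":0.1},{"x":0,"y":0,"z":0,"rx":0,"ry":0,"rz":0,"grip":0.1}]'
python3 -c "
from h import *
togo((.5,.2,.0371),-11.67)"
```

```text
time: 23.55
eef_pos: [0.4951, 0.2027, 0.0386]
tcp_rot: [0.102, 0.995, -0.001, 0.001]
contact_force: [-5.3, -4.9, -0.0]
opening: 0.322
finger_force: 51.1
shift [-5.4 -1.7  1.5] rot [-0.1   0.08  0.01] F [-5.3 -4.9 -0. ] t 23.55 q6 -1.17 open 0.322
time: 24.38
eef_pos: [0.4953, 0.2036, 0.0386]
tcp_rot: [0.102, 0.995, -0.001, 0.001]
contact_force: [-5.5, -5.5, -0.1]
opening: 0.322
finger_force: 51.2
shift [-5.4 -2.5  1.5] rot [-0.11  0.07 -0.  ] F [-5.5 -5.5 -0.1] t 24.3833 q6 -1.16 open 0.322
```

```bash
python3 -m creep '[{"x":0,"y":0.5,"z":0,"rx":0,"ry":0,"rz":0,"grip":0.1},{"x":0,"y":0.5,"z":0,"rx":0,"ry":0,"rz":0,"grip":0.1},{"x":0,"y":0,"z":0,"rx":0,"ry":0,"rz":0,"grip":0.1},{"x":0,"y":0,"z":0,"rx":0,"ry":0,"rz":0,"grip":0.1},{"x":0,"y":0,"z":0,"rx":0,"ry":0,"rz":0,"grip":0.1},{"x":0,"y":0,"z":0,"rx":0,"ry":0,"rz":0,"grip":0.1},{"x":0,"y":0,"z":0,"rx":0,"ry":0,"rz":0,"grip":0.1},{"x":0,"y":0,"z":0,"rx":0,"ry":0,"rz":0,"grip":0.1},{"x":0,"y":0,"z":0,"rx":0,"ry":0,"rz":0,"grip":0.1},{"x":0,"y":0,"z":0,"rx":0,"ry":0,"rz":0,"grip":0.1}]'
python3 -c "
from h import *
togo((.5,.2,.0371),-11.67)"
python3 -m creep '[{"x":0,"y":0.5,"z":0,"rx":0,"ry":0,"rz":0,"grip":0.1},{"x":0,"y":0,"z":0,"rx":0,"ry":0,"rz":0,"grip":0.1},{"x":0,"y":0,"z":0,"rx":0,"ry":0,"rz":0,"grip":0.1},{"x":0,"y":0,"z":0,"rx":0,"ry":0,"rz":0,"grip":0.1},{"x":0,"y":0,"z":0,"rx":0,"ry":0,"rz":0,"grip":0.1},{"x":0,"y":0,"z":0,"rx":0,"ry":0,"rz":0,"grip":0.1},{"x":0,"y":0,"z":0,"rx":0,"ry":0,"rz":0,"grip":0.1},{"x":0,"y":0,"z":0,"rx":0,"ry":0,"rz":0,"grip":0.1},{"x":0,"y":0,"z":0,"rx":0,"ry":0,"rz":0,"grip":0.1},{"x":0,"y":0,"z":0,"rx":0,"ry":0,"rz":0,"grip":0.1}]'
python3 -c "
from h import *
togo((.5,.2,.0371),-11.67)"
```

```text
time: 25.22
eef_pos: [0.4955, 0.2046, 0.0386]
tcp_rot: [0.102, 0.995, -0.001, 0.001]
contact_force: [-6.1, -5.9, 1.2]
opening: 0.32
finger_force: 51.2
shift [-5.4 -3.5  1.6] rot [-0.11  0.07 -0.  ] F [-6.1 -5.9  1.2] t 25.2167 q6 -1.16 open 0.32
time: 26.05
eef_pos: [0.4955, 0.205, 0.0386]
tcp_rot: [0.102, 0.995, -0.001, 0.001]
contact_force: [-5.3, -4.9, 0.5]
opening: 0.319
finger_force: 51.2
shift [-5.4 -4.   1.5] rot [-0.11  0.07 -0.01] F [-5.3 -4.9  0.5] t 26.05 q6 -1.16 open 0.319
```

```bash
python3 -m creep '[{"x":0,"y":0.5,"z":0,"rx":0,"ry":0,"rz":0,"grip":0.1},{"x":0,"y":0.5,"z":0,"rx":0,"ry":0,"rz":0,"grip":0.1},{"x":0,"y":0,"z":0,"rx":0,"ry":0,"rz":0,"grip":0.1},{"x":0,"y":0,"z":0,"rx":0,"ry":0,"rz":0,"grip":0.1},{"x":0,"y":0,"z":0,"rx":0,"ry":0,"rz":0,"grip":0.1},{"x":0,"y":0,"z":0,"rx":0,"ry":0,"rz":0,"grip":0.1},{"x":0,"y":0,"z":0,"rx":0,"ry":0,"rz":0,"grip":0.1},{"x":0,"y":0,"z":0,"rx":0,"ry":0,"rz":0,"grip":0.1},{"x":0,"y":0,"z":0,"rx":0,"ry":0,"rz":0,"grip":0.1},{"x":0,"y":0,"z":0,"rx":0,"ry":0,"rz":0,"grip":0.1}]'
python3 -c "
from h import *
togo((.5,.2,.0371),-11.67)"
python3 - <<'E'
from h import *
a=optics.read_camera("scene");b=optics.read_camera("side");w=optics.read_camera("wrist")
f=lambda i,x,y:cv2.resize(i["color"][y:y+60,x:x+80],(400,300),interpolation=cv2.INTER_CUBIC)
cv2.imwrite("pics/m7.png",np.vstack([np.hstack([f(a,265,135),f(b,190,110)]),np.hstack([w["color"][84:384,57:457],f(w,270,290)])]))
E
```

```text
time: 26.88
eef_pos: [0.4956, 0.2056, 0.0386]
tcp_rot: [0.102, 0.995, -0.002, 0.0]
contact_force: [-6.6, -7.0, 1.4]
opening: 0.323
finger_force: 51.2
shift [-5.4 -4.6  1.5] rot [-0.17  0.06  0.02] F [-6.6 -7.   1.4] t 26.8833 q6 -1.16 open 0.323
```

View pics/m7.png

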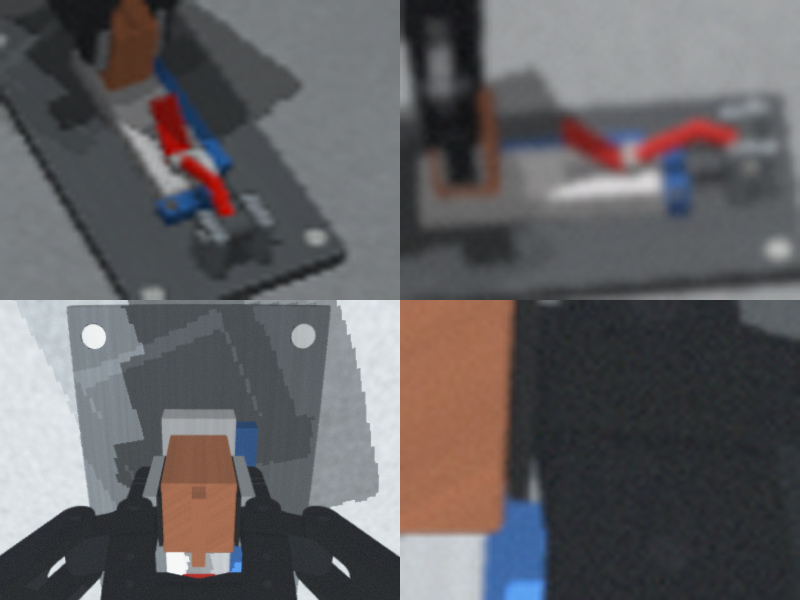

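The wrist view shows the blue fence face meeting the plate's left edge, both at the heel (crop u≈236) and near the nose. The side view shows the nose at the stop. I now confirm the stop with a gentle push.

```bash
python3 -m creep '[{"x":-0.5,"y":0,"z":-0.2,"rx":0,"ry":0,"rz":0,"grip":0.1},{"x":-0.5,"y":0,"z":0,"rx":0,"ry":0,"rz":0,"grip":0.1},{"x":0,"y":0,"z":0,"rx":0,"ry":0,"rz":0,"grip":0.1},{"x":0,"y":0,"z":0,"rx":0,"ry":0,"rz":0,"grip":0.1},{"x":0,"y":0,"z":0,"rx":0,"ry":0,"rz":0,"grip":0.1},{"x":0,"y":0,"z":0,"rx":0,"ry":0,"rz":0,"grip":0.1},{"x":0,"y":0,"z":0,"rx":0,"ry":0,"rz":0,"grip":0.1},{"x":0,"y":0,"z":0,"rx":0,"ry":0,"rz":0,"grip":0.1},{"x":0,"y":0,"z":0,"rx":0,"ry":0,"rz":0,"grip":0.1},{"x":0,"y":0,"z":0,"rx":0,"ry":0,"rz":0,"grip":0.1}]'
python3 -c "
from h import *
togo((.5,.2,.0371),-11.67)"
python3 -m creep '[{"x":-0.5,"y":0,"z":-0.2,"rx":0,"ry":0,"rz":0,"grip":0.1},{"x":-0.5,"y":0,"z":0,"rx":0,"ry":0,"rz":0,"grip":0.1},{"x":0,"y":0,"z":0,"rx":0,"ry":0,"rz":0,"grip":0.1},{"x":0,"y":0,"z":0,"rx":0,"ry":0,"rz":0,"grip":0.1},{"x":0,"y":0,"z":0,"rx":0,"ry":0,"rz":0,"grip":0.1},{"x":0,"y":0,"z":0,"rx":0,"ry":0,"rz":0,"grip":0.1},{"x":0,"y":0,"z":0,"rx":0,"ry":0,"rz":0,"grip":0.1},{"x":0,"y":0,"z":0,"rx":0,"ry":0,"rz":0,"grip":0.1},{"x":0,"y":0,"z":0,"rx":0,"ry":0,"rz":0,"grip":0.1},{"x":0,"y":0,"z":0,"rx":0,"ry":0,"rz":0,"grip":0.1}]'
python3 -c "
from h import *
togo((.5,.2,.0371),-11.67)"
```

```text
time: 27.87
eef_pos: [0.4957, 0.2056, 0.0387]
tcp_rot: [0.102, 0.995, -0.002, -0.001]
contact_force: [-8.5, -6.0, 2.0]
opening: 0.32
finger_force: 51.6
shift [-5.4 -4.6  1.6] rot [-0.19 -0.07  0.02] F [-8.5 -6.   2. ] t 27.8667 q6 -1.16 open 0.32
time: 28.7
eef_pos: [0.4957, 0.2056, 0.0388]
tcp_rot: [0.102, 0.995, -0.002, -0.002]
contact_force: [-12.0, -5.5, 5.8]
opening: 0.321
finger_force: 51.9
shift [-5.3 -4.6  1.7] rot [-0.22 -0.21  0.01] F [-12.   -5.5   5.8] t 28.7 q6 -1.16 open 0.321
```

The stop is solid: no motion for 2 mm more commanded, about 11 N. I ease to a light preload and release slowly.

```bash
python3 -m creep '[{"x":0.5,"y":-0.3,"z":0,"rx":0,"ry":0,"rz":0,"grip":0.1},{"x":0.5,"y":-0.2,"z":0,"rx":0,"ry":0,"rz":0,"grip":0.1},{"x":0.3,"y":0,"z":0,"rx":0,"ry":0,"rz":0,"grip":0.1},{"x":0,"y":0,"z":0,"rx":0,"ry":0,"rz":0,"grip":0.1},{"x":0,"y":0,"z":0,"rx":0,"ry":0,"rz":0,"grip":0.1},{"x":0,"y":0,"z":0,"rx":0,"ry":0,"rz":0,"grip":0.1},{"x":0,"y":0,"z":0,"rx":0,"ry":0,"rz":0,"grip":0.1},{"x":0,"y":0,"z":0,"rx":0,"ry":0,"rz":0,"grip":0.1},{"x":0,"y":0,"z":0,"rx":0,"ry":0,"rz":0,"grip":0.1},{"x":0,"y":0,"z":0,"rx":0,"ry":0,"rz":0,"grip":0.1}]' 20
python3 -m creep '[{"x":0,"y":0,"z":0,"rx":0,"ry":0,"rz":0,"grip":0.34},{"x":0,"y":0,"z":0,"rx":0,"ry":0,"rz":0,"grip":0.36},{"x":0,"y":0,"z":0,"rx":0,"ry":0,"rz":0,"grip":0.38},{"x":0,"y":0,"z":0,"rx":0,"ry":0,"rz":0,"grip":0.4},{"x":0,"y":0,"z":0,"rx":0,"ry":0,"rz":0,"grip":0.42},{"x":0,"y":0,"z":0,"rx":0,"ry":0,"rz":0,"grip":0.44},{"x":0,"y":0,"z":0,"rx":0,"ry":0,"rz":0,"grip":0.46},{"x":0,"y":0,"z":0,"rx":0,"ry":0,"rz":0,"grip":0.46},{"x":0,"y":0,"z":0,"rx":0,"ry":0,"rz":0,"grip":0.46},{"x":0,"y":0,"z":0,"rx":0,"ry":0,"rz":0,"grip":0.46}]'
python3 - <<'E'
from h import *
togo((.5,.2,.0371),-11.67)
a=optics.read_camera("scene");b=optics.read_camera("side");w=optics.read_camera("wrist")
f=lambda i,x,y:cv2.resize(i["color"][y:y+60,x:x+80],(400,300),interpolation=cv2.INTER_CUBIC)
cv2.imwrite("pics/m8.png",np.vstack([np.hstack([f(a,265,135),f(b,190,110)]),np.hstack([w["color"][84:384,57:457],f(w,210,180)])]))
E
```

```text
time: 29.53
eef_pos: [0.4957, 0.2055, 0.0388]
tcp_rot: [0.102, 0.995, -0.001, -0.0]
contact_force: [-6.2, -4.5, 0.3]
opening: 0.32
finger_force: 51.1
time: 30.37
eef_pos: [0.4956, 0.2067, 0.0383]
tcp_rot: [0.101, 0.995, 0.0, 0.0]
contact_force: [0.4, 0.0, -0.6]
opening: 0.459
finger_force: 0.0
shift [-5.7 -5.7  1.2] rot [0.   0.01 0.08] F [ 0.4  0.  -0.6] t 30.3667 q6 -1.16 open 0.459
```

View pics/m8.png

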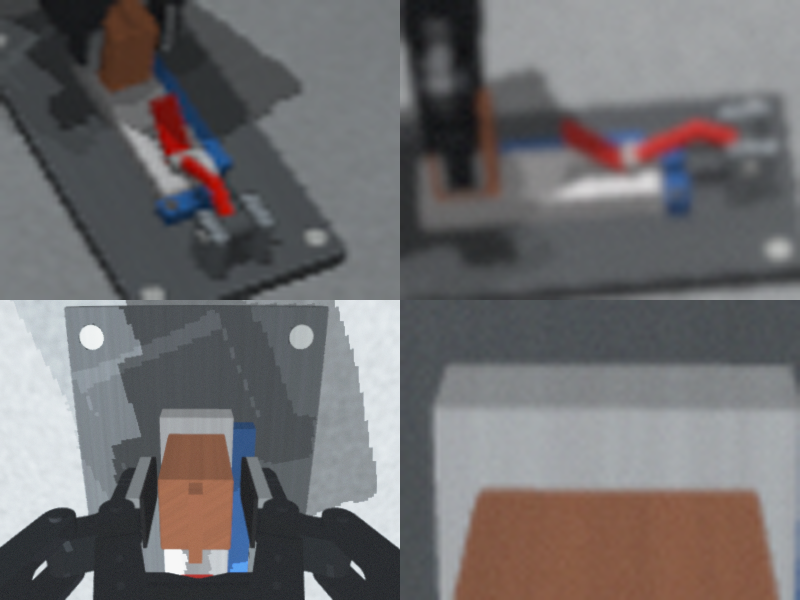

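Released: forces are zero, and the holder still lies against the fence and stop with the arm bearing on it. The holder may have settled flat in the process, so I re-grip lightly and press again towards stop and fence to confirm it is home.

```bash
python3 -m creep '[{"x":0,"y":0,"z":0,"rx":0,"ry":0,"rz":0,"grip":0.4},{"x":0,"y":0,"z":0,"rx":0,"ry":0,"rz":0,"grip":0.34},{"x":0,"y":0,"z":0,"rx":0,"ry":0,"rz":0,"grip":0.25},{"x":0,"y":0,"z":0,"rx":0,"ry":0,"rz":0,"grip":0.1},{"x":0,"y":0,"z":0,"rx":0,"ry":0,"rz":0,"grip":0.1},{"x":0,"y":0,"z":0,"rx":0,"ry":0,"rz":0,"grip":0.1},{"x":0,"y":0,"z":0,"rx":0,"ry":0,"rz":0,"grip":0.1},{"x":0,"y":0,"z":0,"rx":0,"ry":0,"rz":0,"grip":0.1},{"x":0,"y":0,"z":0,"rx":0,"ry":0,"rz":0,"grip":0.1},{"x":0,"y":0,"z":0,"rx":0,"ry":0,"rz":0,"grip":0.1}]' 25
python3 -c "
from h import *
togo((.5,.2,.0371),-11.67)"
python3 -m creep '[{"x":-0.5,"y":0,"z":0,"rx":0,"ry":0,"rz":0,"grip":0.1},{"x":-0.5,"y":0,"z":0,"rx":0,"ry":0,"rz":0,"grip":0.1},{"x":-0.5,"y":0,"z":0,"rx":0,"ry":0,"rz":0,"grip":0.1},{"x":0,"y":0,"z":0,"rx":0,"ry":0,"rz":0,"grip":0.1},{"x":0,"y":0,"z":0,"rx":0,"ry":0,"rz":0,"grip":0.1},{"x":0,"y":0,"z":0,"rx":0,"ry":0,"rz":0,"grip":0.1},{"x":0,"y":0,"z":0,"rx":0,"ry":0,"rz":0,"grip":0.1},{"x":0,"y":0,"z":0,"rx":0,"ry":0,"rz":0,"grip":0.1},{"x":0,"y":0,"z":0,"rx":0,"ry":0,"rz":0,"grip":0.1},{"x":0,"y":0,"z":0,"rx":0,"ry":0,"rz":0,"grip":0.1}]'
python3 -c "
from h import *
togo((.5,.2,.0371),-11.67)"
```

```text
time: 31.35
eef_pos: [0.4953, 0.2057, 0.0384]
tcp_rot: [0.101, 0.995, -0.001, -0.0]
contact_force: [-0.8, -4.6, 1.8]
opening: 0.323
finger_force: 25.6
shift [-5.7 -4.7  1.3] rot [-0.12 -0.04  0.1 ] F [-0.8 -4.6  1.8] t 31.35 q6 -1.16 open 0.323
time: 32.18
eef_pos: [0.4953, 0.2057, 0.0384]
tcp_rot: [0.101, 0.995, -0.001, -0.002]
contact_force: [-7.8, -4.4, 6.6]
opening: 0.326
finger_force: 26.2
shift [-5.8 -4.6  1.3] rot [-0.16 -0.26  0.1 ] F [-7.8 -4.4  6.6] t 32.1833 q6 -1.16 open 0.326
```

No motion under about 8 N, so it is home. I ease off, release and lift away.

```bash
python3 -m creep '[{"x":0.5,"y":0,"z":0,"rx":0,"ry":0,"rz":0,"grip":0.1},{"x":0.5,"y":-0.3,"z":-0.2,"rx":0,"ry":0,"rz":0,"grip":0.1},{"x":0,"y":-0.3,"z":0,"rx":0,"ry":0,"rz":0,"grip":0.1},{"x":0,"y":0,"z":0,"rx":0,"ry":0,"rz":0,"grip":0.34},{"x":0,"y":0,"z":0,"rx":0,"ry":0,"rz":0,"grip":0.38},{"x":0,"y":0,"z":0,"rx":0,"ry":0,"rz":0,"grip":0.42},{"x":0,"y":0,"z":0,"rx":0,"ry":0,"rz":0,"grip":0.48},{"x":0,"y":0,"z":0,"rx":0,"ry":0,"rz":0,"grip":0.55},{"x":0,"y":0,"z":0,"rx":0,"ry":0,"rz":0,"grip":0.6},{"x":0,"y":0,"z":0,"rx":0,"ry":0,"rz":0,"grip":0.6}]'
python3 -m creep '[{"x":0,"y":0,"z":-3,"rx":0,"ry":0,"rz":0,"grip":0.6},{"x":0,"y":0,"z":-8,"rx":0,"ry":0,"rz":0,"grip":0.6},{"x":0,"y":0,"z":-15,"rx":0,"ry":0,"rz":0,"grip":0.6},{"x":0,"y":0,"z":-25,"rx":0,"ry":0,"rz":0,"grip":0.6},{"x":0,"y":0,"z":-30,"rx":0,"ry":0,"rz":0,"grip":0.6},{"x":0,"y":0,"z":-30,"rx":0,"ry":0,"rz":0,"grip":0.6},{"x":0,"y":0,"z":-30,"rx":0,"ry":0,"rz":0,"grip":0.6},{"x":0,"y":0,"z":-25,"rx":0,"ry":0,"rz":0,"grip":0.6},{"x":0,"y":0,"z":-10,"rx":0,"ry":0,"rz":0,"grip":0.6},{"x":0,"y":0,"z":0,"rx":0,"ry":0,"rz":0,"grip":0.6}]'
python3 - <<'E'
from h import *
a=optics.read_camera("scene");b=optics.read_camera("side");w=optics.read_camera("wrist")
f=lambda i,x,y:cv2.resize(i["color"][y:y+60,x:x+80],(400,300),interpolation=cv2.INTER_CUBIC)
cv2.imwrite("pics/m9.png",np.vstack([np.hstack([f(a,265,135),f(b,190,110)]),np.hstack([w["color"][84:384,57:457],cv2.resize(w["color"][180:330,160:360],(400,300))])]))
E
```

```text
time: 33.02
eef_pos: [0.496, 0.2061, 0.0385]
tcp_rot: [0.101, 0.995, 0.0, 0.0]
contact_force: [-0.4, -0.1, -0.7]
opening: 0.603
finger_force: 0.0
time: 33.85
eef_pos: [0.4978, 0.2064, 0.2185]
tcp_rot: [0.101, 0.995, 0.001, 0.004]
contact_force: [-0.3, -0.7, -0.1]
opening: 0.598
finger_force: 0.0
```

View pics/m9.png

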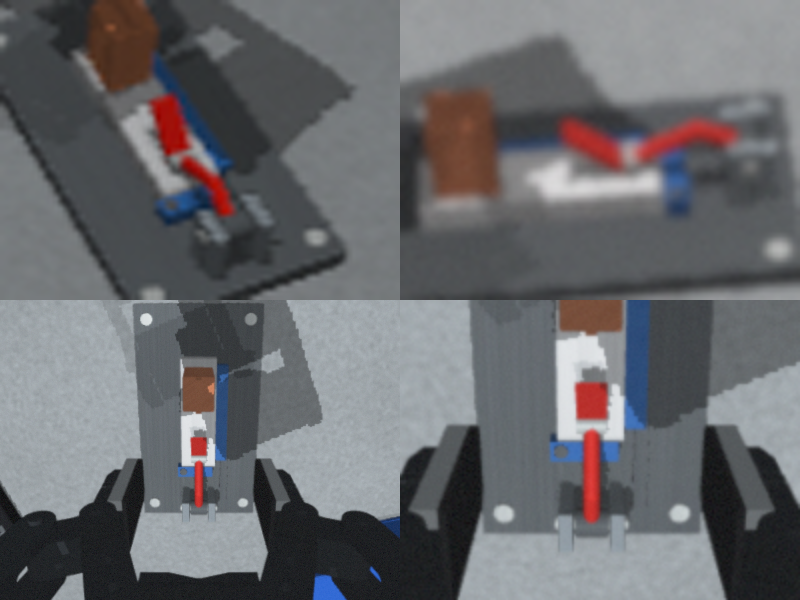

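From above, the nose lies flat on the blue stop with no pin showing, the left side runs along the fence, and the red arm bears on the plate. The gripper is clear, so I hand the job in.

```bash
python3 -c "
from plant import sign_off
print(sign_off())"
```

```text
the job is handed in; nothing more can be done
None
```

The bladed electrode is loaded and handed in: nose firm on the stop with no pin showing, left side along the fence, and the red arm bearing on the holder. Push forces peaked near 16 N while wedging the arm and about 12 N at the stop; the hand-in gave no verdict, and I never touched the other two electrodes.

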